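# Shut the marked air valve in the bench manifold box

### The job

Close the air line at the bench: push the sliding cover of the manifold box all the way aside by its raised grip, then push the round-ended (marked) valve handle fully shut, a quarter turn clockwise seen from above. Only push: do not lift the cover off its rails. Leave the square-ended handle and the loose parts around the box as they are, and leave the cover open.

Things in the scene. Friction and masses are not known exactly. Their poses are not given: they have to be found in the camera images.
- manifold_box: grey steel box fixed to the bench, 190 (x) by 520 mm (y), rails to 82 mm high on its long edges. Origin on the bench; x away from the robot, y left along the rails. Open bay: x -89 to 89, y -114 to 140 mm, walls 66 mm high, floor at 4 mm; y 140 to 400 mm is closed, the open cover goes over it. 40 mm high step at the right end. Valve axes at x 30, y -50 and y 50 mm; which is which varies
- cover (a joint): sliding of the cover along the box's +y, in m: 0 covers the bay, 0.25 fully aside (end stop); starts at 0 to 0.03. About 2.5 N of friction; stays where left. The cover is an aluminium plate 178 (x) by 250 (y) by 4 mm, its top face 76 mm above the bench
- cover_grip (a point): centre of the top of the cover's raised grip, 102 mm above the bench: an upright bar at the middle of the cover, 60 mm long along the box's x, 14 mm thick along y, 26 mm high above the plate; can be pushed on its long faces
- cover_lift (a joint): how far the cover plate is raised off its rails, in m (0: lying in place; it only falls back by its weight)
- marked_handle (a joint): turn of the marked handle, in rad: 0 open (points to the box's -x, along its pipe), 1.571 shut (points to the box's +y, across the pipe; end stop). Grows clockwise seen from above. Starts at 0 to 0.3; stays where left; takes about 0.16 N m to turn
- marked_axis (a point): on the turning axis of the marked valve, at the top of its handle, 58 mm above the bench
- marked_tip (a point): top centre of the 32 mm round disc that ends the marked handle, 60 mm from the axis, 58 mm above the bench. The handle is a level steel bar 14 mm wide, 12 mm thick (46 to 58 mm above the bench), reaching 76 mm from the axis. Brass pipe and valve body under it stay below 35 mm, but for the thin post on the axis
- plain_axis (a point): on the turning axis of the other valve, 58 mm above the bench
- plain_tip (a point): on top of the other handle, 60 mm from its axis: the same bar without the disc, square-ended at 66 mm; it starts nearly open too and must stay as it is
- deep_socket: steel socket, 26 mm across, 46 mm tall, standing on the 40 mm step at the right end of the box; origin centre of underside
- wrench: steel wrench, 170 mm long, lying before the box (robot side)
- screwdriver: screwdriver with an orange handle, 190 mm long, lying before the box
- bearing: steel bearing ring, 48 mm across, 15 mm high, behind the box; origin centre of underside
- pulley: steel belt pulley, 60 mm across, 32 mm high, behind the box; origin centre of underside
- spray_can: plain grey spray can, 54 mm across, 110 mm tall, standing at the far right corner of the box; origin centre of underside
- alternator: car alternator standing on end, 120 mm across, 115 mm tall, 3.5 kg, behind the closed part of the box; origin centre of underside

How it is judged:
On the way, in this order (a step that is already met when the one before it is completed fails the run):
1. the cover is pushed all the way aside (at least 235 of 250 mm) while the marked handle is still open (value of joint cover above 0.235 m and value of joint marked_handle below 1 rad), for 0.2 s.
2. with the cover aside, the marked handle is pushed fully shut (value of joint cover above 0.235 m and value of joint marked_handle above 1.46 rad), for 0.2 s.
At the end, for the whole second after the job is handed in: the cover is aside (at least 235 mm of its 250 mm) and down on its rails (within 5 mm), the marked handle is shut (past 1.46 of 1.571 rad) and at rest, the other handle's end is within 15 mm of its start and every loose part within 20 mm of its start (all of step 2 and velocity of joint marked_handle between -0.05 and 0.05 rad/s and value of joint cover_lift below 0.005 m and distance of plain_tip from where it was at the start of the episode below 0.015 m and distance of each of deep_socket, wrench, screwdriver, bearing, pulley, spray_can, alternator from where it was at the start of the episode below 0.02 m); the robot touches nothing.
It fails at once if the cover is lifted off its rails (more than 12 mm) (value of joint cover_lift above 0.012 m).
It fails at once if the square-ended handle is moved (its end by more than 15 mm) (distance of plain_tip from where it was at the start of the episode above 0.015 m).
It fails at once if a loose part is lifted or pushed (more than 20 mm) (distance of any of deep_socket, wrench, screwdriver, bearing, pulley, spray_can, alternator from where it was at the start of the episode above 0.02 m).
It also fails if it takes over 51 s, if anything falls off the work surface, if the arm or the gripper's body presses on something with over 40 N, if the wrist force passes 120 N, or if a joint passes its speed limit or range.

### The arm

A 7-joint arm with a two-finger parallel gripper is mounted at the origin on the work surface. World frame = base frame: x ahead of the robot, y to its left, z up, the work surface at z = 0. Lengths are in m, angles in rad, forces in N, time in s.
With the tool pointing down it reaches from about 0.4 to 0.85 m from the base axis. Payload 10.4 kg.
Tool frame: the origin (TCP) lies at the very end of the fingers, on their centre line; the grasp point (between the pads) lies 19 mm behind it (grasp_offset is the distance from the TCP to the grasp point, in m); z points along the fingers, y is the line along which they close (so a half turn about z gives the same grasp; the last joint's range is limited). The gripper opens to 85 mm and grips with 20 to 120 N. Pads are 22 mm wide; open, the fingers measure 114 mm over their backs; the gripper's body (76 mm by 85 mm) begins 54 mm behind the grasp point. The pads swing forward as they close: fully open they stand 13 mm farther back than shut.
Start: joints at [1.205, 0.332, -0.065, 1.46, 0.022, 1.35, -0.088], TCP at [0.21, -0.589, 0.231] pointing down, gripper open.
Joint ranges: [-2.6, 2.6], [-0.5, 2.12], [-1.47, 1.34], [0.16, 2.42], [-1.27, 4.41], [0.06, 2.06], [-2.6, 2.6]. Speed limits (rad/s): [2.22, 2.22, 2.79, 2.79, 3.14, 3.14, 3.14].

### API

Orientations are given as a unit quaternion [x, y, z, w].
In Python, from workcell import * gives the robot as it stands.
- The arm moves only by the tool jog_arm, never from a script. Its argument "plan" is a list of rows, each a list of 3 entries, a list of its own where there are three numbers: the turn, a rotation vector about the tool's x, y, z in rad, then the shift along the tool's x, y, z in m, then the finger opening in m, from 0 to 0.0854. A call has 1 to 8 rows; each row is the pose to reach, as a shift and turn from the pose commanded when the call began, along the tool's axes at that moment; what a row does not reach only later rows make up. A row lasts 1/12 s, in which the tool goes at most 41.7 mm and 7.16 degrees, less where a joint would pass 70% of its speed; a pose out of reach is approached as far as the arm can. A call with a gripper value outside its range is refused whole. The fingers move at their own pace and stop on an object; "force" is the grip in N (left out, the last holds). Time passes only in rows, so rows that repeat a pose let the fingers close. It gives the time, the measured TCP pose, the force, the opening and the grip force at its end, in the units of the state.
- get_obs(): the state, without advancing time (a new reading comes with each control period).
- camera(name): name is "scene" or "top"; returns a dict with "img" (400x640x3 uint8, red, green, blue), "mtx" (3x3 intrinsics, pixels), "extrinsics" (4x4, takes a point from camera to world coordinates). Camera axes: x right, y down, z forward; pixel columns grow to the right and rows downward; lengths in m; the calibration is good to about 2 mm. A picture is of the moment at which its call begins. There is no depth.
- hand_in(): hands the job in; it is judged then, once.
The state is a dict: "clock": time; "joint_pos": joint angles; "joint_velocities": joint speeds; "tau": joint torques, N m; "position": TCP position; "ee_rot": TCP orientation; "ft_force": force on the tool from outside, world axes, zero at the start; "torque": the same for the moment, N m; "grip_width": opening from 0.0 (shut) to 1.0 (fully open); "grasp_force": force on a finger pad.
Only numpy, scipy, OpenCV 4.12 (cv2) and the standard library are available. Lean on these libraries where they do the work, as an engineer would, in place of code of your own. Each camera call takes 0.05 s, during which the arm holds its last target. There are 200 camera calls.

## Working session

There is one attempt and no reset: what is moved stays moved. The work goes in short steps, Python scripts to look and compute and a tool call to move; the robot and the scene stay as the last step left them, time stands still between calls to the robot, and variables do not carry over. Pictures are saved under pics/ and viewed, at most 10 in all, crops included, and the job is handed in when it is done.

Besides the shell and the picture viewer there is one more tool, called after "Emit:" as name(argument=value, ...) on one line, values as JSON. jog_arm: Moves the arm, as the interface text tells. Its arguments: {"type":"object","properties":{"plan":{"type":"array"},"force":{"type":"number"}},"required":["plan"]}

```bash
mkdir -p pics; cat > h.py <<'E'
from workcell import *
import numpy as np, cv2
from scipy.spatial.transform import Rotation as R
def snap(n,f):
    c=camera(n); cv2.imwrite('pics/'+f,c['img'][:,:,::-1]); np.savez('pics/'+f+'.npz',m=c['mtx'],e=c['extrinsics']); return c
def px2w(f,u,v,z):
    d=np.load('pics/'+f+'.npz'); m,e=d['m'],d['e']
    r=e[:3,:3]@np.linalg.solve(m,[u,v,1.]); o=e[:3,3]
    return o+r*(z-o[2])/r[2]
E
python3 - <<'E'
from h import *
snap('top','t0.png'); snap('scene','s0.png')
for f in('t0.png','s0.png'):
    d=np.load('pics/'+f+'.npz');print(d['m'].round(1).tolist(),d['e'].round(3).tolist())
o=get_obs();print(o['clock'],o['position'],R.from_quat(o['ee_rot']).as_matrix().round(3),o['grip_width'])
E
```

```text
[[367.4, 0.0, 319.2], [0.0, 367.4, 198.0], [0.0, 0.0, 1.0]] [[0.014, -0.992, 0.122, 0.456], [-1.0, -0.016, -0.014, -0.074], [0.016, -0.121, -0.992, 1.024], [0.0, 0.0, 0.0, 1.0]]
[[376.3, 0.0, 315.3], [0.0, 376.3, 204.2], [0.0, 0.0, 1.0]] [[0.788, 0.473, -0.395, 0.883], [0.616, -0.611, 0.497, -0.469], [-0.006, -0.635, -0.773, 0.676], [0.0, 0.0, 0.0, 1.0]]
0.1 [ 0.20996699 -0.58834032  0.23061399] [[ 0.942  0.336 -0.   ]
 [ 0.336 -0.942  0.001]
 [-0.    -0.001 -1.   ]] 1.0018508217634436
```

View pics/t0.png

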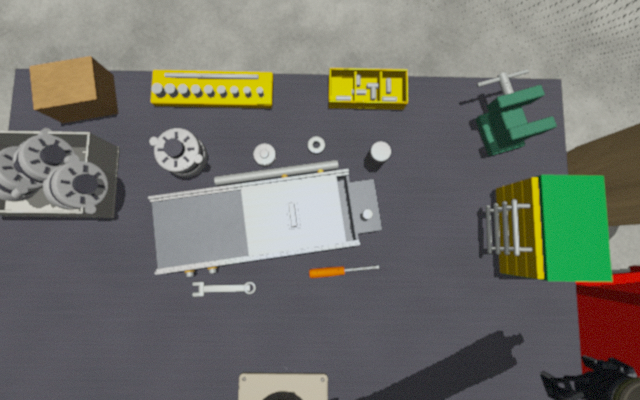

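View pics/s0.png

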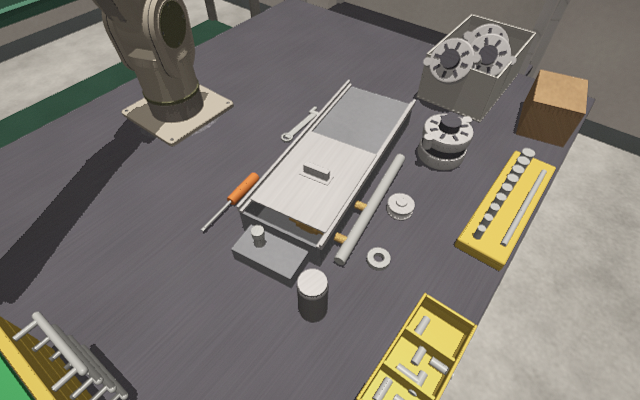

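The top view shows the box tilted slightly, with the grip at about (293,215) and the cover's edges near x=243 and 345. The loose parts sit around the box: socket (367,214), screwdriver (345,270), wrench (225,289). I'll enlarge it for closer readings.

```bash
python3 - <<'E'
from h import *
i=cv2.imread('pics/t0.png')[150:290,140:400]
cv2.imwrite('pics/t0c.png',cv2.resize(i,None,fx=3,fy=3,interpolation=cv2.INTER_CUBIC))
E
```

```text
(no output)
```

View pics/t0c.png

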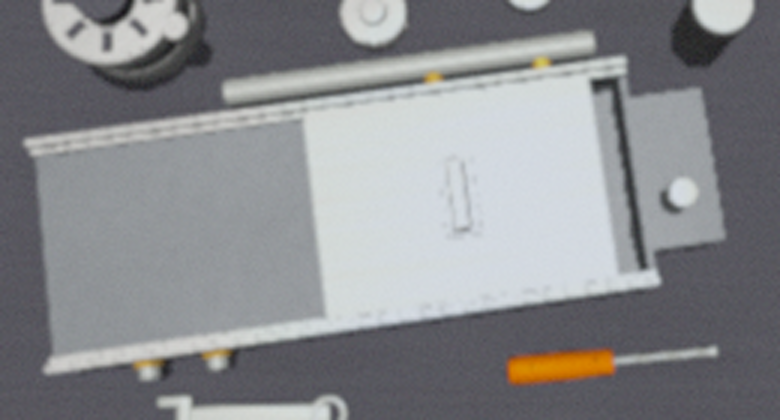

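```bash
python3 - <<'E'
from h import *
P=lambda u,v,z:px2w('t0.png',140+(u+.5)/3-.5,150+(v+.5)/3-.5,z)
c=[P(27,143,.082),P(624,60,.082),P(657,282,.082),P(48,370,.082)]
L=np.array([[.095,.4],[.095,-.12],[-.095,-.12],[-.095,.4]]); W=np.array(c)[:,:2]
lc,wc=L.mean(0),W.mean(0); U,S,V=np.linalg.svd((L-lc).T@(W-wc)); Rm=V.T@U.T; t=wc-Rm@lc
print('box',t,np.degrees(np.arctan2(Rm[1,0],Rm[0,0])),((L@Rm.T+t-W)*1000).round(1))
for n,p in dict(gtop=(455,157),gbot=(462,231),sock=(684,192)).items():
    w=P(*p,.102 if n[0]=='g' else .086); print(n,w.round(4),(Rm.T@(w[:2]-t)).round(4))
w=P(604,180,.076);print('cover right edge',Rm.T@(w[:2]-t)); w=P(315,220,.076);print('left',Rm.T@(w[:2]-t))
E
```

```text
box [ 0.53273469 -0.05835462] 8.948641619099817 [[-1.6  1.4]
 [-1.6 -1.6]
 [ 2.1 -2.3]
 [ 1.1  2.5]]
gtop [ 0.5574 -0.0168  0.102 ] [0.0308 0.0373]
gbot [ 0.4954 -0.024   0.102 ] [-0.0315  0.0397]
sock [ 0.5321 -0.212   0.086 ] [-0.0245 -0.1516]
cover right edge [-0.00391449 -0.08627696]
left [-0.00310408  0.16421131]
```

Emit:
jog_arm(plan=[[[0,0,0.06],[0.05,-0.07,0],0],[[0,0,0.12],[0.1,-0.14,0],0],[[0,0,0.187],[0.147,-0.203,0],0],[[0,0,0.187],[0.147,-0.203,0],0],[[0,0,0.187],[0.147,-0.203,0],0],[[0,0,0.187],[0.147,-0.203,0],0],[[0,0,0.187],[0.147,-0.203,0],0],[[0,0,0.187],[0.147,-0.203,0],0]], force=60)

```text
clock: 0.77
position: [0.2811, -0.3462, 0.2316]
ee_rot: [0.997, 0.08, -0.0, 0.0]
ft_force: [0.2, 0.6, 0.8]
grip_width: -0.002
grasp_force: 0.0
```

```bash
cat >> h.py <<'E'
a=np.radians(8.95); RB=np.array([[np.cos(a),-np.sin(a)],[np.sin(a),np.cos(a)]]); TB=np.array([.5327,-.0584])
def st():
    o=get_obs(); p=o['position']; M=R.from_quat(o['ee_rot']).as_matrix()
    print(round(o['clock'],2),'box',(RB.T@(p[:2]-TB)).round(4),'z',p[2].round(4),'toolx yaw-box',np.degrees(np.arctan2(M[1,0],M[0,0])-a).round(2),'tilt',M[:2,2].round(4),'F',o['ft_force'].round(1),'grip',round(o['grip_width'],3)); return o
E
python3 -c "
from h import *
st()"
```

```text
0.77 box [-0.2933 -0.2452] z 0.2316 toolx yaw-box 0.19 tilt [ 0.     -0.0008] F [0.2 0.6 0.8] grip -0.002
```

Emit:
jog_arm(plan=[[[0,0,0],[0.293,-0.22,0],0],[[0,0,0],[0.293,-0.22,0],0],[[0,0,0],[0.293,-0.22,0],0],[[0,0,0],[0.293,-0.22,0],0],[[0,0,0],[0.293,-0.22,0],0],[[0,0,0],[0.293,-0.22,0],0],[[0,0,0],[0.293,-0.22,0],0],[[0,0,0],[0.293,-0.22,0],0]])

```text
clock: 1.43
position: [0.5138, -0.1088, 0.2311]
ee_rot: [0.997, 0.077, 0.0, -0.0]
ft_force: [0.6, -1.5, -0.4]
grip_width: -0.002
grasp_force: 0.0
```

```bash
python3 -c "
from h import *
st()"
```

```text
1.43 box [-0.0265 -0.0469] z 0.2311 toolx yaw-box -0.16 tilt [0.0002 0.    ] F [ 0.6 -1.5 -0.4] grip -0.002
```

Emit:
jog_arm(plan=[[[0,0,0],[0.02,-0.02,0],0],[[0,0,0],[0.02,-0.02,0.04],0],[[0,0,0],[0.02,-0.02,0.08],0],[[0,0,0],[0.02,-0.02,0.1],0],[[0,0,0],[0.02,-0.02,0.1],0],[[0,0,0],[0.02,-0.02,0.1],0],[[0,0,0],[0.02,-0.02,0.1],0]])

```text
clock: 2.02
position: [0.5303, -0.0869, 0.1329]
ee_rot: [0.997, 0.077, 0.001, 0.0]
ft_force: [0.7, 0.2, 0.8]
grip_width: -0.002
grasp_force: 0.0
```

```bash
python3 -c "
from h import *
st()
snap('scene','s1.png')
i=cv2.imread('pics/s1.png')[100:300,200:460]
cv2.imwrite('pics/s1c.png',cv2.resize(i,None,fx=3,fy=3,interpolation=cv2.INTER_CUBIC))"
```

```text
2.02 box [-0.0068 -0.0278] z 0.1329 toolx yaw-box -0.08 tilt [ 0.002  -0.0003] F [0.7 0.2 0.8] grip -0.002
```

View pics/s1c.png

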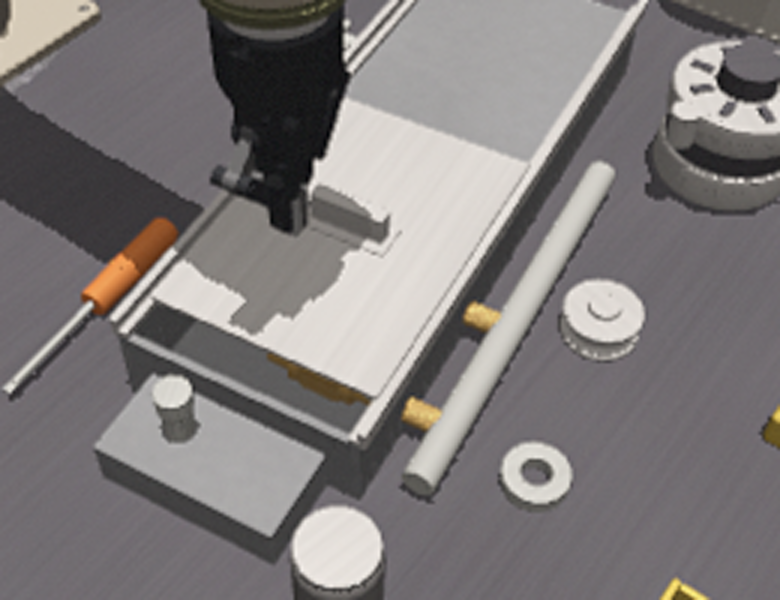

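Emit:
jog_arm(plan=[[[0,0,0],[0.006,0,0.025],0],[[0,0,0],[0.006,0,0.043],0],[[0,0,0],[0.006,0,0.043],0],[[0,0,0],[0.006,-0.02,0.043],0],[[0,0,0],[0.006,-0.035,0.043],0],[[0,0,0],[0.006,-0.045,0.043],0],[[0,0,0],[0.006,-0.055,0.043],0],[[0,0,0],[0.006,-0.065,0.043],0]])

```text
clock: 2.73
position: [0.5261, -0.0214, 0.0899]
ee_rot: [0.997, 0.077, 0.001, 0.001]
ft_force: [1.3, -3.3, 3.1]
grip_width: 0.001
grasp_force: 1.5
```

```bash
python3 -c "
from h import *
st()"
```

```text
2.73 box [-0.0008  0.0376] z 0.0899 toolx yaw-box -0.08 tilt [ 0.0027 -0.0014] F [ 1.3 -3.3  3.1] grip 0.001
```

Emit:
jog_arm(plan=[[[0,0,0],[0,-0.02,0.002],0],[[0,0,0],[0,-0.045,0.002],0],[[0,0,0],[0,-0.07,0.002],0],[[0,0,0],[0,-0.095,0.002],0],[[0,0,0],[0,-0.12,0.002],0],[[0,0,0],[0,-0.14,0.002],0],[[0,0,0],[0,-0.16,0.002],0],[[0,0,0],[0,-0.17,0.002],0]])

```text
clock: 3.4
position: [0.4986, 0.1493, 0.0871]
ee_rot: [0.997, 0.079, 0.001, -0.0]
ft_force: [1.5, -1.9, 2.0]
grip_width: -0.0
grasp_force: 1.5
```

```bash
python3 -c "
from h import *
st()"
```

```text
3.4 box [-0.0014  0.2105] z 0.0871 toolx yaw-box 0.08 tilt [0.0013 0.0004] F [ 1.5 -1.9  2. ] grip -0.0
```

Emit:
jog_arm(plan=[[[0,0,0],[0,-0.006,0],0],[[0,0,0],[0,-0.012,0],0],[[0,0,0],[0,-0.017,0],0],[[0,0,0],[0,-0.021,0],0],[[0,0,0],[0,-0.025,0],0],[[0,0,0],[0,-0.027,0],0],[[0,0,0],[0,-0.029,0],0]])

```text
clock: 3.98
position: [0.4943, 0.1755, 0.0863]
ee_rot: [0.997, 0.078, 0.0, 0.0]
ft_force: [0.4, -2.7, 2.3]
grip_width: 0.001
grasp_force: 1.3
```

```bash
python3 -c "
from h import *
st();snap('top','t1.png')
i=cv2.imread('pics/t1.png')[150:290,140:400]
cv2.imwrite('pics/t1c.png',cv2.resize(i,None,fx=3,fy=3,interpolation=cv2.INTER_CUBIC))"
```

```text
3.98 box [-0.0015  0.237 ] z 0.0863 toolx yaw-box -0.04 tilt [ 0.0001 -0.0001] F [ 0.4 -2.7  2.3] grip 0.001
```

View pics/t1c.png

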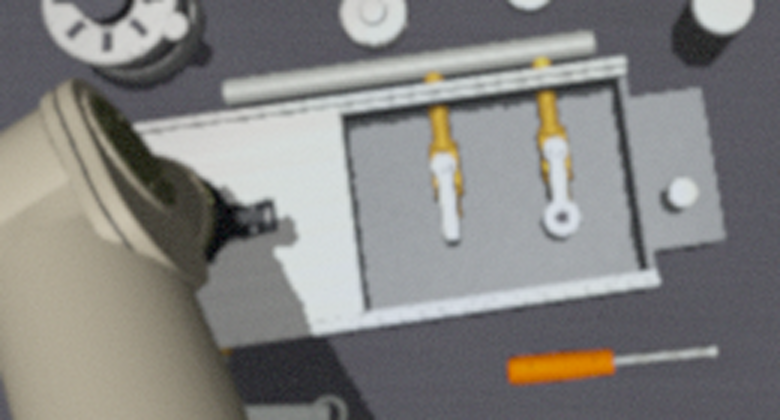

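The cover is nearly fully aside; its right edge runs from (345,118) to (363,308). The marked handle is the right one, with its disc at crop (561,216) and axis near (555,150). The plain tip is at (452,240).

Emit:
jog_arm(plan=[[[0,0,0],[0,-0.003,0],0],[[0,0,0],[0,-0.006,0],0],[[0,0,0],[0,-0.008,0],0],[[0,0,0],[0,-0.01,0],0],[[0,0,0],[0,-0.01,0],0]])

```text
clock: 4.45
position: [0.4938, 0.179, 0.0861]
ee_rot: [0.997, 0.075, -0.001, 0.004]
ft_force: [0.9, -24.7, 9.8]
grip_width: -0.002
grasp_force: 12.4
```

```bash
python3 -c "
from h import *
st()
P=lambda u,v,z:RB.T@(px2w('t1.png',140+(u+.5)/3-.5,150+(v+.5)/3-.5,z)[:2]-TB)
print('edge',P(354,213,.076),'mt',P(561,216,.058),'ma',P(555,150,.058),'pt',P(452,236,.058),'pa',P(443,162,.058))"
```

```text
4.45 box [-0.0015  0.2405] z 0.0861 toolx yaw-box -0.32 tilt [-0.0006 -0.0089] F [  0.9 -24.7   9.8] grip -0.002
edge [-0.00180442  0.13053204] mt [-0.02846687 -0.04574733] ma [ 0.02990453 -0.04890972] pt [-0.03231178  0.05102704] pa [0.03319178 0.0502521 ]
```

Emit:
jog_arm(plan=[[[0,0,0],[0,0.015,0],0],[[0,0,0],[0,0.04,-0.01],0],[[0,0,0],[-0.01,0.08,-0.05],0],[[0,0,0],[-0.02,0.12,-0.06],0],[[0,0,0],[-0.03,0.16,-0.06],0],[[0,0,0],[-0.03,0.2,-0.06],0],[[0,0,0],[-0.03,0.24,-0.06],0],[[0,0,0],[-0.03,0.24,-0.06],0]])

```text
clock: 5.12
position: [0.5001, -0.0632, 0.1462]
ee_rot: [0.997, 0.074, -0.0, 0.001]
ft_force: [-0.7, -0.6, -0.1]
grip_width: 0.002
grasp_force: 0.0
```

```bash
python3 -c "
from h import *
st()
for z in (.14,.16,.18,.2,.22,.24):
    w=px2w('s1.png',200+215/3,100+178/3,z); print(z,(RB.T@(w[:2]-TB)-[-.0068,-.0278]).round(3), z-.133)"
```

```text
5.12 box [-0.0329  0.0004] z 0.1462 toolx yaw-box -0.46 tilt [ 0.    -0.002] F [-0.7 -0.6 -0.1] grip 0.002
0.14 [-0.063  0.011] 0.007000000000000006
0.16 [-0.05  -0.005] 0.026999999999999996
0.18 [-0.037 -0.022] 0.046999999999999986
0.2 [-0.024 -0.038] 0.067
0.22 [-0.011 -0.055] 0.087
0.24 [ 0.002 -0.072] 0.10699999999999998
```

Emit:
jog_arm(plan=[[[0,0,0],[0.002,0.035,0],0],[[0,0,0],[0.002,0.07,0],0],[[0,0,0],[0.002,0.088,0],0],[[0,0,0],[0.002,0.088,0],0],[[0,0,0],[0.002,0.088,0.03],0],[[0,0,0],[0.002,0.088,0.05],0],[[0,0,0],[0.002,0.088,0.05],0]])

```text
clock: 5.7
position: [0.5134, -0.1411, 0.0924]
ee_rot: [0.997, 0.078, -0.003, -0.002]
ft_force: [-1.0, -1.1, -0.6]
grip_width: 0.003
grasp_force: 0.0
```

```bash
python3 -c "
from h import *
st();snap('scene','s2.png')
i=cv2.imread('pics/s2.png')[130:290,200:400]
cv2.imwrite('pics/s2c.png',cv2.resize(i,None,fx=3.7,fy=3.7,interpolation=cv2.INTER_CUBIC))"
```

```text
5.7 box [-0.0319 -0.0786] z 0.0924 toolx yaw-box 0.03 tilt [-0.006   0.0028] F [-1.  -1.1 -0.6] grip 0.003
```

View pics/s2c.png

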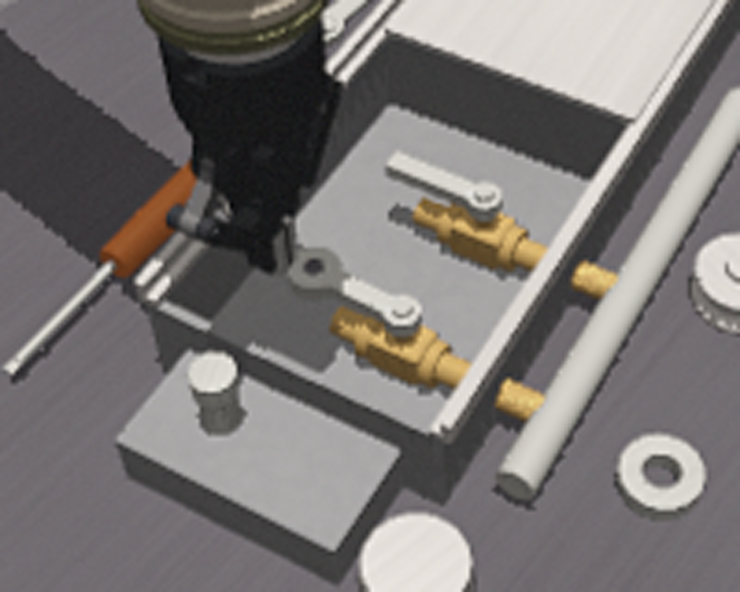

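The finger tip at crop (270,268) hangs on the right side of the marked disc (316,268), clear of the wall and the socket. I'll correct by 1 cm and go down.

Emit:
jog_arm(plan=[[[0,0,0],[0.003,0.01,0],0],[[0,0,0],[0.003,0.01,0],0],[[0,0,0],[0.003,0.01,0.012],0],[[0,0,0],[0.003,0.01,0.025],0],[[0,0,0],[0.003,0.01,0.038],0],[[0,0,0],[0.003,0.01,0.046],0],[[0,0,0],[0.003,0.01,0.046],0]])

```text
clock: 6.33
position: [0.5188, -0.1517, 0.0477]
ee_rot: [0.997, 0.078, -0.002, -0.001]
ft_force: [-0.5, -0.2, 0.7]
grip_width: 0.004
grasp_force: 0.0
```

```bash
python3 -c "
from h import *
st()"
```

```text
6.33 box [-0.0283 -0.09  ] z 0.0477 toolx yaw-box -0.01 tilt [-0.0037  0.0013] F [-0.5 -0.2  0.7] grip 0.004
```

Emit:
jog_arm(plan=[[[0,0,0],[0,-0.006,0.002],0],[[0,0,0],[-0.001,-0.012,0.002],0],[[0,0,0],[-0.003,-0.02,0.002],0],[[0,0,0],[-0.005,-0.028,0.002],0],[[0,0,0],[-0.005,-0.036,0.002],0],[[0,0,0],[-0.005,-0.044,0.002],0],[[0,0,0],[-0.004,-0.052,0.002],0],[[0,0,0],[-0.003,-0.059,0.002],0]])

```text
clock: 7.0
position: [0.5081, -0.0937, 0.0485]
ee_rot: [0.997, 0.078, -0.0, 0.0]
ft_force: [1.6, -3.9, 1.1]
grip_width: -0.002
grasp_force: 1.3
```

```bash
python3 -c "
from h import *
st()"
```

```text
7.0 box [-0.0298 -0.031 ] z 0.0485 toolx yaw-box -0.01 tilt [-0.0001 -0.0004] F [ 1.6 -3.9  1.1] grip -0.002
```

Emit:
jog_arm(plan=[[[0,0,0],[0.004,-0.008,0.001],0],[[0,0,0],[0.009,-0.016,0.001],0],[[0,0,0],[0.014,-0.023,0.001],0],[[0,0,0],[0.02,-0.028,0.001],0],[[0,0,0],[0.026,-0.033,0.001],0],[[0,0,0],[0.031,-0.036,0.001],0],[[0,0,0],[0.033,-0.037,0.001],0]])

```text
clock: 7.58
position: [0.5356, -0.0515, 0.047]
ee_rot: [0.997, 0.078, -0.0, -0.0]
ft_force: [-1.9, -1.5, -0.8]
grip_width: -0.001
grasp_force: 1.2
```

```bash
python3 -c "
from h import *
st();snap('scene','s3.png')
i=cv2.imread('pics/s3.png')[130:290,200:400]
cv2.imwrite('pics/s3c.png',cv2.resize(i,None,fx=3.7,fy=3.7,interpolation=cv2.INTER_CUBIC))"
```

```text
7.58 box [0.0039 0.0063] z 0.047 toolx yaw-box 0.04 tilt [-0.0006  0.0008] F [-1.9 -1.5 -0.8] grip -0.001
```

View pics/s3c.png

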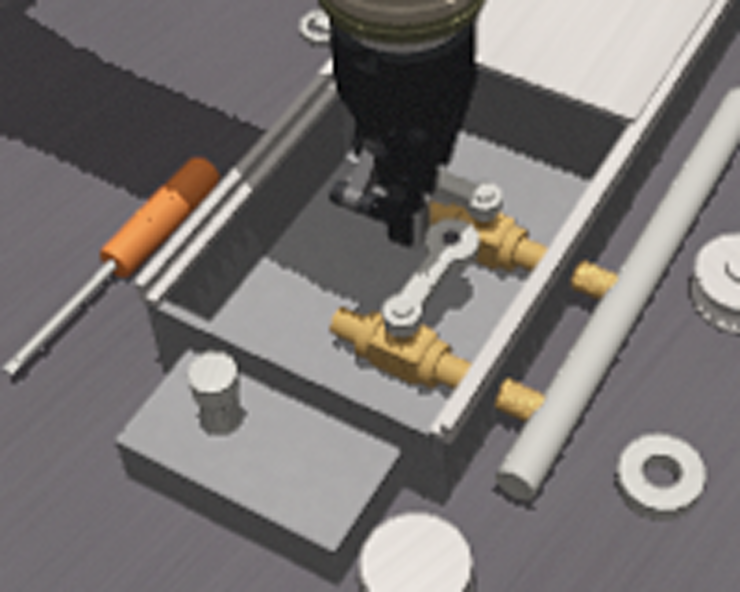

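The marked handle now points nearly along the box's +y, with its disc at (452,237) and axis at (403,312). I'll press on to the end stop.

Emit:
jog_arm(plan=[[[0,0,0],[0.002,0,0],0],[[0,0,0],[0.004,0,0],0],[[0,0,0],[0.006,0,0],0],[[0,0,0],[0.008,0,0],0],[[0,0,0],[0.008,0,0],0]])

```text
clock: 8.05
position: [0.5373, -0.0514, 0.0462]
ee_rot: [0.997, 0.078, -0.007, -0.0]
ft_force: [-30.6, 0.8, 22.1]
grip_width: -0.0
grasp_force: 14.9
```

```bash
python3 -c "
from h import *
st()"
```

```text
8.05 box [0.0056 0.0062] z 0.0462 toolx yaw-box -0.02 tilt [-0.0131 -0.0006] F [-30.6   0.8  22.1] grip -0.0
```

The end stop is reached (30 N). I'll back off and lift clear.

Emit:
jog_arm(plan=[[[0,0,0],[-0.008,0.002,0],0],[[0,0,0],[-0.025,0.003,0],0],[[0,0,0],[-0.028,0.003,0],0],[[0,0,0],[-0.028,0.003,-0.03],0],[[0,0,0],[-0.028,0.003,-0.07],0],[[0,0,0],[-0.028,0.003,-0.11],0],[[0,0,0],[-0.028,0.003,-0.15],0]])

```text
clock: 8.63
position: [0.5161, -0.0585, 0.1995]
ee_rot: [0.997, 0.078, 0.001, -0.0]
ft_force: [1.1, -0.3, 1.2]
grip_width: 0.002
grasp_force: 0.0
```

Emit:
jog_arm(plan=[[[0,0,0],[-0.04,0.03,-0.02],0],[[0,0,0],[-0.08,0.06,-0.04],0],[[0,0,0],[-0.11,0.09,-0.05],0],[[0,0,0],[-0.13,0.12,-0.05],0],[[0,0,0],[-0.14,0.15,-0.05],0],[[0,0,0],[-0.14,0.15,-0.05],0],[[0,0,0],[-0.14,0.15,-0.05],0],[[0,0,0],[-0.14,0.15,-0.05],0]])

```text
clock: 9.3
position: [0.4013, -0.2289, 0.2476]
ee_rot: [0.997, 0.077, 0.0, 0.0]
ft_force: [0.9, 0.4, -0.6]
grip_width: -0.003
grasp_force: 0.0
```

```bash
python3 -c "
from h import *
st();snap('top','t2.png')
i=cv2.imread('pics/t2.png')[130:310,140:400]
cv2.imwrite('pics/t2c.png',cv2.resize(i,None,fx=3,fy=3,interpolation=cv2.INTER_CUBIC))"
```

```text
9.3 box [-0.1563 -0.148 ] z 0.2476 toolx yaw-box -0.09 tilt [0.001 0.   ] F [ 0.9  0.4 -0.6] grip -0.003
```

View pics/t2c.png

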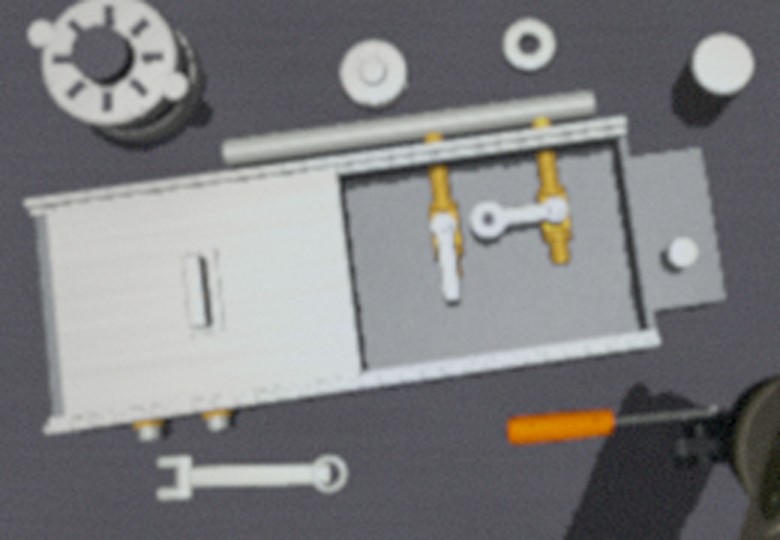

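The final view shows the cover fully aside. The marked handle runs from (555,208) to (488,219), along the box's +y. The plain handle and loose parts are where they started.

```bash
python3 -c "
from workcell import *
print(hand_in())"
```

```text
the job is handed in; nothing more can be done
None
```

The cover is fully aside and the marked valve handle is shut, each pushed to its end stop. In the last picture the square-ended handle and loose parts were where they started. The job is handed in at about 9.3 s, but `hand_in()` gave no verdict.

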